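Turn the memory tray's cover leaf over and latch it

TASK

The stiff cover leaf of the two-well memory tray stands ajar over the right-hand well (right as the robot sees it). With the fingertips, push the leaf up and over its spine until it lies flat on the left-hand well, and only then push the slide latch on the tray's left edge fully home, towards the spine, so that its tongue covers the leaf's edge. Only push, never pinch the leaf or the latch, and leave the loose memory sticks, the pot on the tray and everything else on the bench where they are.

Things in the scene. Friction and masses are not known exactly. Their poses are not given: they have to be found in the camera images.
- tray: Black memory tray, fixed to the bench, 170 (x) by 290 (y) by 42 mm high: two open wells left (+y, sticks seated in it, none above the rim) and right (-y) of a spine that runs along its x axis. Origin: centre of its underside, z up; its yaw varies. A 12 mm high ledge, 65 mm deep, projects from its far (+x) end and carries the pot. On the outside of the +y wall a bracket (120 mm along x, out to y = 170 mm, top 49.5 mm above the bench) carries the latch.
- spine (a point): Middle of the leaf's hinge axis, in the middle of the tray 46 mm above the bench; axes as the tray's (hinge along x).
- leaf (a joint): Angle of the cover leaf: 0 flat on the right-hand (-y) well, 1.57 upright, 3.14 flat on the left-hand (+y) well (a stop at each end). It starts ajar, at 0.4 to 0.9. The leaf is a plain grey rigid plastic plate, 150 mm along the spine, 6 mm thick (hinge axis in mid-thickness), its free edge 135 mm from the hinge axis; about 0.12 kg. The hinge is stiff: the leaf stays at any angle where it is left, and about 2 N at the free edge turns it.
- leaf_edge (a point): Middle of the leaf's free edge, at mid-thickness, 135 mm from the hinge axis. Axes fixed to the leaf: x along the spine, -y from the hinge to the free edge.
- latch (a joint): Travel of the steel slide latch: 0 withdrawn, 0.020 m fully home; it moves towards the spine (-y of the tray), stays where it is left, and about 3 N moves it. It starts at 0 to 4 mm. It is a 4 mm thick tongue (underside 50.5 mm above the bench) with an upright push plate on it: 100 mm along x, 12 mm thick, from 54.5 to 79.5 mm above the bench.
- latch_face (a point): Middle of the outer (+y) face of the latch's push plate, 67 mm above the bench, 177 mm from the spine when the latch is withdrawn, 157 mm when home. Push here in -y of the tray. Axes as the tray's.
- stick_a: Loose memory stick, 132 x 30 x 6 mm, lying in the right-hand well on its 8 mm thick floor; leave alone. Origin: centre of its underside.
- stick_b: A second such loose stick in the right-hand well; leave alone.
- pot: Small loose screw pot, 40 mm across, 45 mm high, standing on the tray's far ledge; leave alone. Origin: centre of its underside.
- brush: Loose dust brush lying on the bench right of the tray, about 160 mm long; leave alone.
- spray: Loose upright bottle, 54 mm across, 110 mm high, right of the tray; leave alone. Origin: centre of its underside.
- mug: Loose white mug, 80 mm across, 90 mm high, left of the tray; leave alone. Origin: centre of its underside.
- carton: Loose cardboard box, 60 x 90 x 40 mm, left of the tray, nearer the robot; leave alone. Origin: centre of its underside.

How it is judged:
By the outcome, as a careful person would: the job done as asked, in the order asked, and still so for the second after the job is handed in, with the robot touching nothing.
It also fails if it takes over 45 s, if anything falls off the work surface, if the arm or the gripper's body presses on something with over 40 N, if the wrist force passes 120 N, or if a joint passes its speed limit or range.

ROBOT

A 6-joint arm with a two-finger parallel gripper is mounted at the origin on the work surface. World frame = base frame: x ahead of the robot, y to its left, z up, the work surface at z = 0. Lengths are in m, angles in rad, forces in N, time in s.
With the tool pointing down it reaches from about 0.35 to 0.775 m from the base axis. Payload 7.3 kg.
Tool frame: the origin (TCP) lies at the very end of the fingers, on their centre line; the grasp point (between the pads) lies 19 mm behind it (pinch_z is the distance from the TCP to the grasp point, in m); z points along the fingers, y is the line along which they close (so a half turn about z gives the same grasp; the last joint's range is limited). The gripper opens to 92 mm and grips with 3 to 60 N. Pads are 19 mm wide; open, the fingers measure 130 mm over their backs; the gripper's body (75 mm by 190 mm) begins 47 mm behind the grasp point.
Start: joints at [-1.448, 0.342, 1.524, -0, 1.275, -0.146], TCP at [0.139, -0.506, 0.227] pointing down, gripper open.
Joint ranges: [-2.53, 2.53], [-0.77, 2.02], [0.04, 2.7], [-1, 4.14], [0.28, 2.66], [-3.11, 3.11]. Speed limits (rad/s): [2.57, 2.57, 3.14, 3.14, 3.14, 3.14].

INTERFACE

Orientations are given as [roll, pitch, yaw] about the fixed x, y, z axes, in that order (R = Rz(yaw) Ry(pitch) Rx(roll)).
In Python, from cell import * gives the robot as it stands.
- The arm moves only by the tool arm_command, never from a script. Its arguments are lists of equal length, an entry for each row: "fingers": the gripper command: -1 is fully open, 1 is shut, values between are in proportion; "travel": the shift along the tool's x, y, z in m, a list of three; "dr": the turn, a rotation vector about the tool's x, y, z in degrees, a list of three. In form: {"fingers": [fingers, ...], "travel": [[x, y, z], ...], "dr": [[wx, wy, wz], ...]}. A call has 1 to 8 rows; each row is the pose to reach, as a shift and turn from the pose commanded when the call began, along the tool's axes at that moment; what a row does not reach only later rows make up. A row lasts 1/12 s, in which the tool goes at most 41.7 mm and 7.16 degrees, less where a joint would pass 70% of its speed; a pose out of reach is approached as far as the arm can. A call with a gripper value outside its range is refused whole. The fingers move at their own pace and stop on an object; "squeeze" is the grip in N (left out, the last holds). Time passes only in rows, so rows that repeat a pose let the fingers close. It gives the time, the measured TCP pose, the force, the opening and the grip force at its end, in the units of the state.
- observe(): the state, without advancing time (a new reading comes with each control period).
- read_camera(name): name is "scene" or "top" or "wrist"; returns a dict with "color" (400x640x3 uint8, blue, green, red), "z_map" (400x640 float32, m along the optical axis (not along the pixel's ray), 0 where there is no reading), "fx", "fy", "cx", "cy" (pixels), "R" (3x3) and "t" (3): a world point X has camera coordinates R X + t. Camera axes: x right, y down, z forward; pixel columns grow to the right and rows downward; lengths in m; the calibration is good to about 2 mm. A picture is of the moment at which its call begins.
- hand_in(): hands the job in; it is judged then, once.
The state is a dict: "time": time; "qpos": joint angles; "qvel": joint speeds; "joint_efforts": joint torques, N m; "tool_pos": TCP position; "tool_rot": TCP orientation; "contact_force": force on the tool from outside, world axes, zero at the start; "torque": the same for the moment, N m; "opening": finger opening in m; "grip_force": force on a finger pad.
Only numpy, scipy, OpenCV 4.12 (cv2) and the standard library are available. Lean on these libraries where they do the work, as an engineer would, in place of code of your own. Each camera call takes 0.05 s, during which the arm holds its last target. There are 200 camera calls.

## Working session

There is one attempt and no reset: what is moved stays moved. The work goes in short steps, Python scripts to look and compute and a tool call to move; the robot and the scene stay as the last step left them, time stands still between calls to the robot, and variables do not carry over. Pictures are saved under pics/ and viewed, at most 10 in all, crops included, and the job is handed in when it is done.

Besides the shell and the picture viewer there is one more tool, called after "Request:" by a JSON object that holds its "api" and its "payload", one argument or row to a line. arm_command: Moves the arm, as the interface text tells. Its arguments: {"type":"object","properties":{"fingers":{"type":"array","items":{"type":"number"}},"travel":{"type":"array","items":{"type":"array","items":{"type":"number"}}},"dr":{"type":"array","items":{"type":"array","items":{"type":"number"}}},"squeeze":{"type":"number"}},"required":["fingers","travel","dr"]}

```bash
mkdir -p pics && cat > h.py <<'E'
from cell import *
import numpy as np, cv2
def pts(c):
    z=c["z_map"];v,u=np.indices(z.shape)
    P=np.stack([(u-c["cx"])/c["fx"]*z,(v-c["cy"])/c["fy"]*z,z],-1)
    W=(P-np.array(c["t"]).ravel())@np.array(c["R"])
    W[z==0]=np.nan
    return W
E
python3 - <<'E'
from h import *
o=observe();print(o["time"],o["tool_pos"],o["tool_rot"])
for n in("top","scene"):
    c=read_camera(n);cv2.imwrite(f"pics/{n}0.png",c["color"]);np.savez(f"{n}0.npz",**c)
E
```

```text
0.0 [ 0.13940656 -0.50572542  0.22604253] [-3.14005485e+00 -2.37013070e-04  2.68768928e-01]
```

View pics/top0.png

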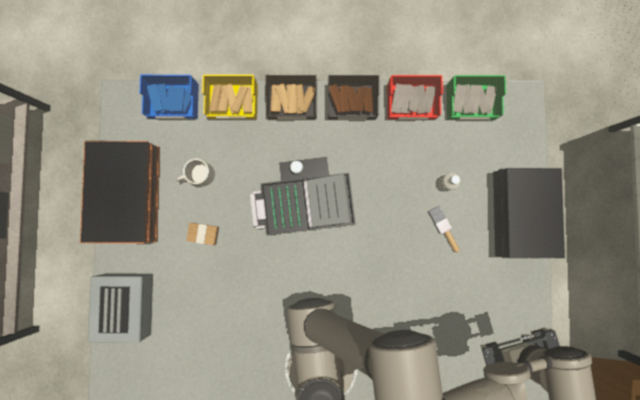

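View pics/scene0.png

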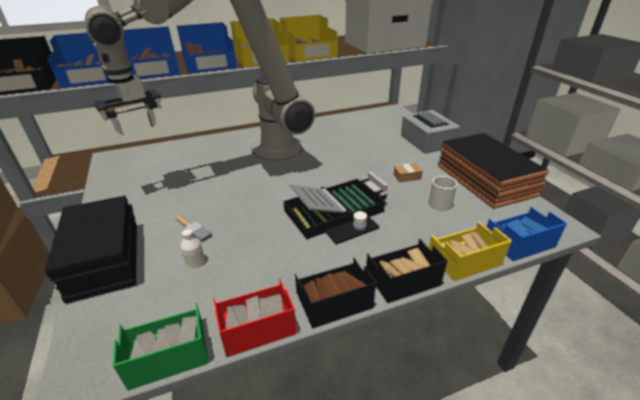

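The top view shows the tray at about (306,205), its leaf to the right of the spine (305,205), the latch at (258,209) and the pot at (296,167). The brush (443,228), spray (449,181), mug (197,172) and carton (203,234) are well clear.

```bash
python3 - <<'E'
from h import *
c=dict(np.load("top0.npz"));W=pts(c)
im=cv2.resize(c["color"][150:245,235:365],None,fx=6,fy=6,interpolation=cv2.INTER_CUBIC);cv2.imwrite("pics/crop.png",im)
for u in range(244,362,6): print(u,np.round(W[205,u],3), np.round(W[195,u],3))
for n in [(197,172),(203,234),(443,218),(449,181),(296,167)]: print(n,np.round(W[n[1],n[0]],3))
E
```

```text
244 [0.525 0.253 0.004] [0.559 0.255 0.001]
250 [0.525 0.234 0.003] [0.553 0.221 0.082]
256 [0.523 0.206 0.058] [0.555 0.207 0.054]
262 [0.523 0.187 0.055] [0.556 0.189 0.043]
268 [0.525 0.173 0.009] [0.558 0.174 0.011]
274 [0.525 0.153 0.011] [0.558 0.154 0.01 ]
280 [0.524 0.132 0.033] [0.558 0.133 0.023]
286 [0.526 0.114 0.009] [0.559 0.115 0.006]
292 [0.526 0.094 0.01 ] [0.559 0.095 0.001]
298 [0.526 0.074 0.012] [0.559 0.075 0.01 ]
304 [0.526 0.055 0.013] [0.559 0.055 0.015]
310 [0.524 0.034 0.053] [0.556 0.034 0.058]
316 [0.523 0.014 0.068] [0.555 0.015 0.061]
322 [ 0.523 -0.005  0.072] [ 0.555 -0.005  0.072]
328 [ 0.523 -0.024  0.078] [ 0.554 -0.023  0.086]
334 [ 0.523 -0.042  0.085] [ 0.554 -0.042  0.087]
340 [ 0.522 -0.06   0.098] [ 0.553 -0.06   0.1  ]
346 [ 0.522 -0.079  0.103] [ 0.56  -0.084  0.009]
352 [ 0.525 -0.101  0.041] [ 0.56  -0.104  0.004]
358 [ 0.527 -0.124  0.001] [ 0.56  -0.123  0.006]
(197, 172) [0.634 0.411 0.009]
(203, 234) [0.429 0.378 0.038]
(443, 218) [ 0.485 -0.401  0.014]
(449, 181) [ 0.599 -0.4    0.091]
(296, 167) [0.645 0.079 0.063]
```

View pics/crop.png

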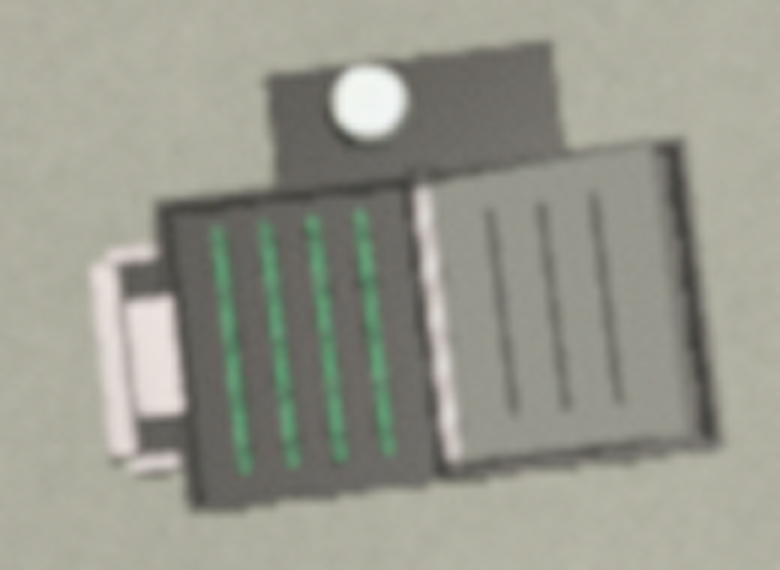

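The crop shows the tray corners at (158,203), (200,510), (715,443) and (682,142), and the latch push plate at (112,360).

```bash
cat >> h.py <<'E'
def ray(c,u,v,h):
    R=np.array(c["R"]);t=np.array(c["t"]).ravel();C=-R.T@t
    d=R.T@np.array([(u-c["cx"])/c["fx"],(v-c["cy"])/c["fy"],1]);return C+d*(h-C[2])/d[2]
E
python3 - <<'E'
from h import *
c=dict(np.load("top0.npz"));W=pts(c)
q=lambda x,y,h:ray(c,235+(x+.5)/6-.5,150+(y+.5)/6-.5,h)
P=[q(158,203,.042),q(200,510,.042),q(715,443,.042),q(682,142,.042)]
M=np.array([[.085,.145],[-.085,.145],[-.085,-.145],[.085,-.145]])
A=np.array(P)[:,:2];m=A.mean(0);H=(M).T@(A-m)
psi=np.arctan2(H[0,1]-H[1,0],H[0,0]+H[1,1]);print(np.round(P,3),m,psi,np.degrees(psi))
R=np.array([[np.cos(psi),-np.sin(psi)],[np.sin(psi),np.cos(psi)]])
print(np.round((A-m)@R-M,3))
L=np.concatenate([(W[...,:2]-m)@R,W[...,2:]],-1).reshape(-1,3)
k=(abs(L[:,0])<.06)&(L[:,1]<-.02)&(L[:,1]>-.12)&(L[:,2]>.05)
p=np.polyfit(L[k,1],L[k,2],1);print("leaf",p,np.arctan(-p[0]),L[k,1].min(),L[k,2].max(),k.sum())
k=(abs(L[:,0])<.04)&(L[:,1]>.14)&(L[:,1]<.2)&(L[:,2]>.065)
print("plate",L[k].mean(0),L[k].min(0),L[k].max(0),k.sum())
print("plate px",(q(112,360,.0795)[:2]-m)@R, "spine",(q(440,325,.046)[:2]-m)@R,"pot",(ray(c,296,167,.057)[:2]-m)@R)
E
```

```text
[[ 0.594  0.193  0.042]
 [ 0.429  0.168  0.042]
 [ 0.466 -0.107  0.042]
 [ 0.628 -0.089  0.042]] [0.5290102  0.04140163] 0.12811462269222196 7.340427174175282
[[-0.002 -0.003]
 [ 0.002 -0.006]
 [ 0.003  0.006]
 [-0.004  0.003]]
leaf [-0.45576583  0.05143323] 0.42763843549072256 -0.11988847650751548 0.11362055356660553 1228
plate [-0.0005202   0.1709982   0.07921069] [-0.03966101  0.16522664  0.06728412] [0.0399126  0.17832116 0.08752049] 111
plate px [1.24495860e-04 1.70888871e-01] spine [-0.00092501 -0.00069647] pot [0.1203613  0.02272863]
```

Request:
{"api": "arm_command", "payload": {
  "fingers": [1,1,1,1,1,1,1,1],
  "squeeze": 5,
  "travel": [
    [0.031,-0.017,0],
    [0.062,-0.033,0],
    [0.093,-0.05,0],
    [0.125,-0.066,0],
    [0.156,-0.083,0],
    [0.187,-0.1,0],
    [0.218,-0.116,0],
    [0.25,-0.133,0]
  ],
  "dr": [
    [0,0,-5],
    [0,0,-10],
    [0,0,-15],
    [0,0,-20],
    [0,0,-25],
    [0,0,-30],
    [0,0,-35],
    [0,0,-41]
  ]
}}

```text
time: 0.77
tool_pos: [0.3459, -0.3101, 0.2265]
tool_rot: [-3.141, 0.0, 0.988]
contact_force: [0.4, 0.0, -0.2]
opening: 0.0435
grip_force: 0.0
```

```bash
cat >> h.py <<'E'
from scipy.spatial.transform import Rotation as Ro
PSI=.128;M0=np.array([.529,.0415,0]);T=Ro.from_euler('z',PSI).as_matrix()
def go(*targets):
    "tray-frame TCP targets -> travel in present tool axes, and turn"
    o=observe();R=Ro.from_euler('xyz',o["tool_rot"]);p=np.array(o["tool_pos"])
    G=Ro.from_euler('xyz',[np.pi,0,PSI+np.pi/2])
    print(o["time"],"tray pos",np.round(T.T@(p-M0),4),"F",np.round(T.T@np.array(o["contact_force"]),1),"open",o["opening"])
    print("dr",np.round((R.inv()*G).as_rotvec(degrees=True),1))
    for t in targets: print(np.round(R.inv().apply(M0+T@np.array(t)-p),4))
E
python3 -c "
from h import *
go((0,-.16,.227))"
```

```text
0.7667 tray pos [-0.2264 -0.3254  0.2265] F [ 0.4 -0.  -0.2] open 0.04350745963837087
dr [ -0.   -0.  -40.7]
[ 0.2731  0.0638 -0.0005]
```

Request:
{"api": "arm_command", "payload": {
  "fingers": [1,1,1,1,1,1,1,1],
  "travel": [
    [0.034,0.008,0],
    [0.068,0.016,0],
    [0.102,0.024,0],
    [0.136,0.032,0],
    [0.17,0.04,0],
    [0.204,0.048,0],
    [0.239,0.056,0],
    [0.273,0.064,0]
  ],
  "dr": [
    [0,0,-5],
    [0,0,-10],
    [0,0,-15],
    [0,0,-20],
    [0,0,-25],
    [0,0,-30],
    [0,0,-35],
    [0,0,-40.7]
  ]
}}

```text
time: 1.43
tool_pos: [0.5504, -0.1179, 0.2263]
tool_rot: [-3.141, -0.0, 1.699]
contact_force: [-0.3, -0.6, 0.1]
opening: 0.0009
grip_force: 0.0
```

```bash
python3 -c "
from h import *
go((0,-.16,.08))"
```

```text
1.4333 tray pos [ 0.0009 -0.1608  0.2263] F [-0.4 -0.5  0.1] open 0.0009235467208160884
dr [-0. -0.  0.]
[ 0.0008 -0.0008  0.1463]
```

Request:
{"api": "arm_command", "payload": {
  "fingers": [1,1,1,1,1,1,1],
  "travel": [
    [0,0,0.03],
    [0,0,0.06],
    [0,0,0.09],
    [0,0,0.12],
    [0,0,0.14],
    [0,0,0.148],
    [0,0,0.148]
  ],
  "dr": [
    [0,0,0],
    [0,0,0],
    [0,0,0],
    [0,0,0],
    [0,0,0],
    [0,0,0],
    [0,0,0]
  ]
}}

```text
time: 2.02
tool_pos: [0.5482, -0.1191, 0.0766]
tool_rot: [-3.137, -0.002, 1.695]
contact_force: [-0.1, 0.3, -0.4]
opening: 0.0006
grip_force: 0.0
```

```bash
python3 - <<'E'
from h import *
o=observe();s=np.sin;k=np.cos
t=[]
for d in [25,35,45,55,65,75,85,90]:
    a=np.radians(d);t.append((0,-.135*k(a)-.003*s(a)-.0095,.046+.135*s(a)-.003*k(a)-.022))
print(t);go(*t)
E
```

```text
[(0, np.float64(-0.13311940603516983), np.float64(0.07833454197388448)), (0, np.float64(-0.12180625528806703), np.float64(0.09897536277452423)), (0, np.float64(-0.10708073580374357), np.float64(0.1173380951166243)), (0, np.float64(-0.0893902750402582), np.float64(0.13286479666996076)), (0, np.float64(-0.06927238869610437), np.float64(0.14508369646472566)), (0, np.float64(-0.04733834856770751), np.float64(0.15362352941371668)), (0, np.float64(-0.02425460936520909), np.float64(0.1582248170141427)), (0, np.float64(-0.012500000000000008), np.float64(0.159))]
2.0167 tray pos [-0.0014 -0.1618  0.0766] F [-0.1  0.3 -0.4] open 0.000582907447861862
dr [-0.2 -0.1 -0.2]
[ 0.0287  0.0013 -0.0017]
[ 0.04    0.0012 -0.0223]
[ 0.0548  0.0011 -0.0406]
[ 0.0725  0.0009 -0.0561]
[ 0.0926  0.0008 -0.0683]
[ 0.1146  0.0007 -0.0768]
[ 0.1377  0.0005 -0.0814]
[ 0.1494  0.0005 -0.0821]
```

Request:
{"api": "arm_command", "payload": {
  "fingers": [1,1,1,1,1,1,1,1],
  "travel": [
    [0.015,0,0],
    [0.028,0,0],
    [0.035,0,-0.011],
    [0.042,0,-0.021],
    [0.049,0,-0.031],
    [0.057,0,-0.04],
    [0.065,0,-0.048],
    [0.074,0,-0.055]
  ],
  "dr": [
    [0,0,0],
    [0,0,0],
    [0,0,0],
    [0,0,0],
    [0,0,0],
    [0,0,0],
    [0,0,0],
    [0,0,0]
  ]
}}

```text
time: 2.68
tool_pos: [0.5406, -0.0455, 0.1353]
tool_rot: [3.14, 0.001, 1.695]
contact_force: [-0.3, -4.0, 1.9]
opening: 0.0006
grip_force: 1.7
```

```bash
python3 - <<'E'
from h import *
c=read_camera("top");cv2.imwrite("pics/a.png",c["color"])
L=((pts(c)-M0)@T).reshape(-1,3)
k=(abs(L[:,0])<.07)&(abs(L[:,0])>.045)&(L[:,1]<-.015)&(L[:,1]>-.15)&(L[:,2]>.06)&(L[:,2]<.18)
p=np.polyfit(L[k,1],L[k,2],1);print(p,np.degrees(np.arctan(-p[0])),k.sum(),L[k].min(0),L[k].max(0))
go((0,-.0125,.159))
E
```

```text
[-1.39705368  0.05571925] 54.40521171632881 114 [-0.06995391 -0.05868407  0.07569108] [ 0.06803624 -0.01601867  0.14030786]
2.7333 tray pos [ 0.0009 -0.0863  0.1363] F [-0.9  0.6  2.1] open 0.00019816403903775358
dr [ 0.2  0.  -0.2]
[ 0.0738 -0.001  -0.0227]
```

Request:
{"api": "arm_command", "payload": {
  "fingers": [1,1,1,1,1,1,1,1],
  "travel": [
    [0.01,0,-0.007],
    [0.02,0,-0.013],
    [0.03,0,-0.017],
    [0.04,0,-0.02],
    [0.05,0,-0.023],
    [0.06,0,-0.025],
    [0.069,0,-0.026],
    [0.078,0,-0.026]
  ],
  "dr": [
    [0,0,0],
    [0,0,0],
    [0,0,0],
    [0,0,0],
    [0,0,0],
    [0,0,0],
    [0,0,0],
    [0,0,0]
  ]
}}

```text
time: 3.4
tool_pos: [0.5305, 0.0324, 0.1597]
tool_rot: [-3.141, -0.0, 1.695]
contact_force: [-0.2, -1.3, 1.5]
opening: 0.0007
grip_force: 0.6
```

```bash
python3 - <<'E'
from h import *
s=np.sin;k=np.cos
t=[]
for d in [95,100,105,110,120,130,140,150,160,170,180]:
    a=np.radians(d);t.append((0,-.113*k(a)-.003*s(a)-.0095,.046+.113*s(a)-.003*k(a)))
go(*t)
E
```

```text
3.4 tray pos [ 0.0003 -0.0093  0.1597] F [-0.4 -1.3  1.5] open 0.000670175265567943
dr [-0.  -0.  -0.2]
[ 0.0066 -0.0003  0.0009]
[ 0.0164 -0.0004  0.0019]
[ 0.0261 -0.0004  0.0038]
[ 0.0356 -0.0004  0.0065]
[ 0.0537 -0.0005  0.0144]
[ 0.0701 -0.0006  0.0252]
[ 0.0844 -0.0006  0.0388]
[ 0.0961 -0.0006  0.0546]
[ 0.1049 -0.0007  0.0723]
[ 0.1105 -0.0007  0.0911]
[ 0.1128 -0.0007  0.1107]
```

Request:
{"api": "arm_command", "payload": {
  "fingers": [1,1,1,1,1,1,1,1],
  "travel": [
    [0.012,0,0.001],
    [0.024,0,0.003],
    [0.036,0,0.006],
    [0.047,0,0.011],
    [0.057,0,0.016],
    [0.067,0,0.023],
    [0.077,0,0.031],
    [0.085,0,0.039]
  ],
  "dr": [
    [0,0,0],
    [0,0,0],
    [0,0,0],
    [0,0,0],
    [0,0,0],
    [0,0,0],
    [0,0,0],
    [0,0,0]
  ]
}}

```text
time: 4.07
tool_pos: [0.5199, 0.1168, 0.1197]
tool_rot: [-3.141, -0.0, 1.695]
contact_force: [0.5, -0.4, 1.2]
opening: 0.0003
grip_force: 0.4
```

Request:
{"api": "arm_command", "payload": {
  "fingers": [1,1,1,1,1,1,1,1],
  "travel": [
    [0.006,0,0.008],
    [0.011,0,0.016],
    [0.016,0,0.025],
    [0.02,0,0.034],
    [0.022,0,0.043],
    [0.024,0,0.052],
    [0.026,0,0.06],
    [0.026,0,0.064]
  ],
  "dr": [
    [0,0,0],
    [0,0,0],
    [0,0,0],
    [0,0,0],
    [0,0,0],
    [0,0,0],
    [0,0,0],
    [0,0,0]
  ]
}}

```text
time: 4.73
tool_pos: [0.5165, 0.1414, 0.0553]
tool_rot: [-3.14, 0.0, 1.695]
contact_force: [-0.2, -0.2, 0.9]
opening: 0.0004
grip_force: 0.2
```

```bash
python3 -c "
from h import *
go((0,.1,.049))"
```

```text
4.7333 tray pos [0.0003 0.1007 0.0553] F [-0.3 -0.2  0.9] open 0.0003915280036418607
dr [-0.1  0.  -0.2]
[-0.0007 -0.0003  0.0063]
```

Request:
{"api": "arm_command", "payload": {
  "fingers": [1,1,1,1,1],
  "travel": [
    [0,0,0.002],
    [0,0,0.004],
    [0,0,0.006],
    [0,0,0.007],
    [0,0,0.007]
  ],
  "dr": [
    [0,0,0],
    [0,0,0],
    [0,0,0],
    [0,0,0],
    [0,0,0]
  ]
}}

```text
time: 5.15
tool_pos: [0.5171, 0.1413, 0.0497]
tool_rot: [3.141, 0.0, 1.695]
contact_force: [-0.4, -1.2, -0.2]
opening: 0.0004
grip_force: 0.0
```

```bash
python3 - <<'E'
from h import *
go((0,.1,.047))
c=read_camera("scene");cv2.imwrite("pics/b.png",cv2.resize(c["color"][150:270,260:420],None,fx=5,fy=5,interpolation=cv2.INTER_CUBIC))
E
```

```text
5.15 tray pos [0.001  0.1005 0.0497] F [-0.5 -1.1 -0.2] open 0.00035931220399169363
dr [ 0.   0.  -0.2]
[-0.0005 -0.001   0.0027]
```

View pics/b.png

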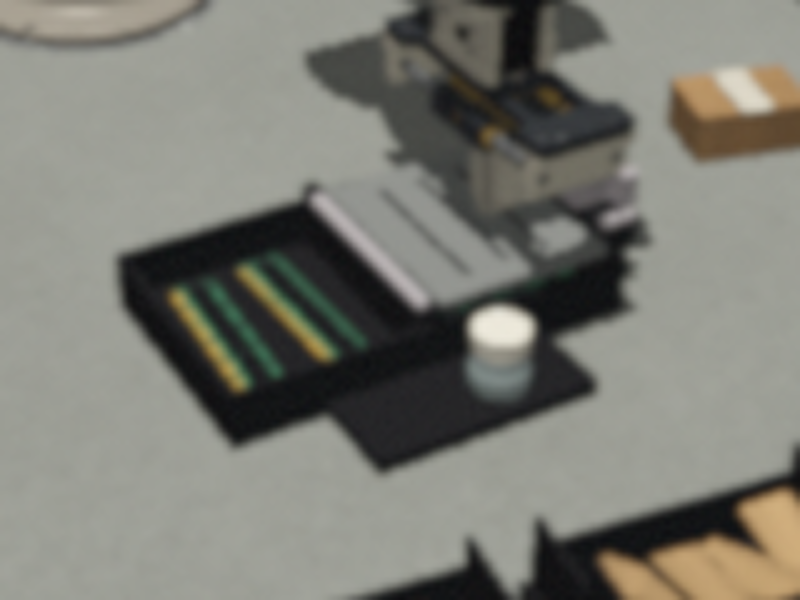

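The leaf lies nearly flat on the left well (right half of the crop, free edge near (560,265)), and the pot at (500,350) and the sticks are undisturbed. I'll press down until force shows it is on its stop.

Request:
{"api": "arm_command", "payload": {
  "fingers": [1,1,1,1,1],
  "travel": [
    [0,0,0.001],
    [0,0,0.002],
    [0,0,0.003],
    [0,0,0.004],
    [0,0,0.004]
  ],
  "dr": [
    [0,0,0],
    [0,0,0],
    [0,0,0],
    [0,0,0],
    [0,0,0]
  ]
}}

```text
time: 5.62
tool_pos: [0.5175, 0.1414, 0.0488]
tool_rot: [3.139, 0.0, 1.695]
contact_force: [-8.2, -2.5, 25.3]
opening: 0.0008
grip_force: 12.9
```

It is on its stop. Now I'll lift clear and go outside the latch.

Request:
{"api": "arm_command", "payload": {
  "fingers": [1,1,1,1,1,1,1,1],
  "travel": [
    [0,0,-0.015],
    [0,0,-0.04],
    [0,0,-0.07],
    [0.02,0,-0.08],
    [0.05,0,-0.08],
    [0.08,0,-0.08],
    [0.105,0,-0.08],
    [0.105,0,-0.08]
  ],
  "dr": [
    [0,0,0],
    [0,0,0],
    [0,0,0],
    [0,0,0],
    [0,0,0],
    [0,0,0],
    [0,0,0],
    [0,0,0]
  ]
}}

```text
time: 6.28
tool_pos: [0.5033, 0.2495, 0.126]
tool_rot: [3.141, -0.002, 1.698]
contact_force: [0.1, -0.1, -0.1]
opening: 0.0005
grip_force: 0.0
```

```bash
python3 - <<'E'
from h import *
go((0,.205,.063))
c=read_camera("top");cv2.imwrite("pics/c.png",cv2.resize(c["color"][150:245,235:365],None,fx=6,fy=6,interpolation=cv2.INTER_CUBIC))
L=((pts(c)-M0)@T).reshape(-1,3)
k=(abs(L[:,0])<.06)&(L[:,1]>.02)&(L[:,1]<.125)&(L[:,2]>.03)&(L[:,2]<.09)
p=np.polyfit(L[k,1],L[k,2],1);print("leaf",p,k.sum())
E
```

```text
6.2833 tray pos [0.0011 0.2095 0.126 ] F [ 0.1 -0.1 -0.1] open 0.0005091679504319405
dr [ 0.1 -0.1 -0. ]
[-0.0046 -0.0011  0.063 ]
leaf [-0.00490224  0.05011048] 1220
```

View pics/c.png

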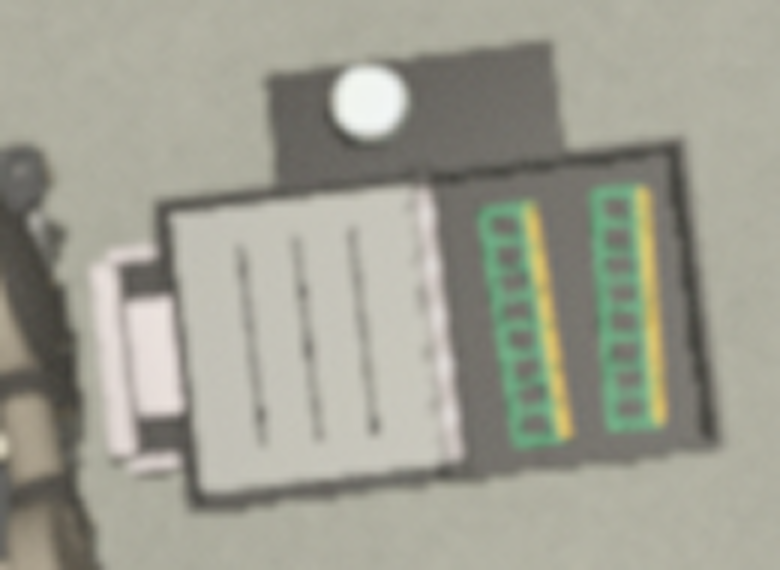

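The leaf lies flat (crop x 170–430), and the latch (112,360) and pot are unmoved. I'll descend and push the latch.

Request:
{"api": "arm_command", "payload": {
  "fingers": [1,1,1,1,1,1,1,1],
  "travel": [
    [0,0,0.025],
    [0,0,0.05],
    [0,0,0.062],
    [-0.006,0,0.063],
    [-0.012,0,0.063],
    [-0.018,0,0.063],
    [-0.023,0,0.063],
    [-0.028,0,0.063]
  ],
  "dr": [
    [0,0,0],
    [0,0,0],
    [0,0,0],
    [0,0,0],
    [0,0,0],
    [0,0,0],
    [0,0,0],
    [0,0,0]
  ]
}}

```text
time: 7.0
tool_pos: [0.5082, 0.2173, 0.0637]
tool_rot: [3.14, -0.001, 1.694]
contact_force: [-0.8, 2.6, -0.2]
opening: 0.0005
grip_force: 1.4
```

Request:
{"api": "arm_command", "payload": {
  "fingers": [1,1,1,1,1,1,1],
  "travel": [
    [-0.004,0,0],
    [-0.008,0,0],
    [-0.011,0,0],
    [-0.014,0,0],
    [-0.016,0,0],
    [-0.017,0,0],
    [-0.017,0,0]
  ],
  "dr": [
    [0,0,0],
    [0,0,0],
    [0,0,0],
    [0,0,0],
    [0,0,0],
    [0,0,0],
    [0,0,0]
  ]
}}

```text
time: 7.58
tool_pos: [0.5091, 0.2108, 0.064]
tool_rot: [3.137, -0.015, 1.693]
contact_force: [-5.8, 48.0, -1.0]
opening: 0.0004
grip_force: 24.3
```

```bash
python3 -c "
from h import *
go((0,.1665,.063))"
```

```text
7.5833 tray pos [0.0018 0.1705 0.064 ] F [ 0.3 48.4 -1. ] open 0.00042438299842131096
dr [ 0.3 -0.9 -0.3]
[-0.004  -0.0018  0.001 ]
```

Request:
{"api": "arm_command", "payload": {
  "fingers": [1,1,1,1,1,1],
  "travel": [
    [0.01,0,0],
    [0.03,0,0],
    [0.055,0,0],
    [0.06,0,-0.03],
    [0.06,0,-0.06],
    [0.06,0,-0.06]
  ],
  "dr": [
    [0,0,0],
    [0,0,0],
    [0,0,0],
    [0,0,0],
    [0,0,0],
    [0,0,0]
  ]
}}

```text
time: 8.08
tool_pos: [0.5053, 0.2618, 0.1284]
tool_rot: [3.132, -0.001, 1.696]
contact_force: [1.7, 0.3, -0.2]
opening: 0.0003
grip_force: 0.0
```

```bash
python3 - <<'E'
from h import *
c=read_camera("top");a=np.vstack([x[170:225,240:320] for x in (dict(np.load("top0.npz"))["color"],c["color"])])
cv2.imwrite("pics/d.png",cv2.resize(a,None,fx=5,fy=5,interpolation=cv2.INTER_CUBIC))
L=((pts(c)-M0)@T).reshape(-1,3)
k=(abs(L[:,0])<.04)&(L[:,1]>.12)&(L[:,1]<.2)&(L[:,2]>.065)&(L[:,2]<.1)
print("plate",L[k].mean(0),k.sum());go((0,.2,.1))
E
```

```text
plate [6.70542516e-05 1.52044094e-01 7.90244563e-02] 113
8.1333 tray pos [0.0035 0.2209 0.1261] F [ 0.8  0.7 -1.1] open 0.0008638119915388521
dr [ 0.4 -0.  -0.2]
[-0.0209 -0.0037  0.0261]
```

View pics/d.png

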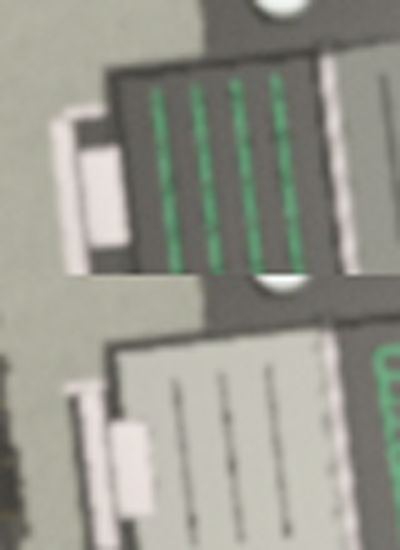

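The lower half (after) shows the plate moved about 19 mm, with its tongue (130,465) over the leaf's edge. The plate centre is at 152 mm (151 mm is home), and it stopped hard at 48 N, so the latch is home.

```bash
python3 -c "
from cell import *
print(hand_in())"
```

```text
the job is handed in; nothing more can be done
None
```

The leaf lies flat on the left-hand well, the latch was then pushed home over its edge, nothing else was seen to move, and the job was handed in at about 8 s.

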